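# Hook the sprocket tray out of the rack

### The job

The blue tray with the sprocket has been pushed home in its bay of the grey rack, out of reach under the overhanging top: take the wooden-handled drag hook from its stand, catch the ring on the front of the blue tray with it, lift the tray's front over the sill and drag the tray straight out until all of it lies flat on the bench in front of the rack, the sprocket still in it and the tray never tipped. Then hang the hook back in the fork of its stand, upright with its collar resting on the fork. Keep fingers and arm off both trays, and leave the red tray, the golden hub and the grease tub where they stand.

Things in the scene. Friction and masses are not known exactly. Their poses are not given: they have to be found in the camera images.
- hook: Drag hook, one rigid piece, 0.12 kg, hanging upright in its stand. Origin: centre of the underside of its brass collar (30 mm across, 4 mm thick). Above the collar a square wooden handle 24 x 24 x 80 mm, flat sides across x and y; below it a 6 mm steel rod down the axis, 115 mm to the bend. z runs up the handle. From the bend a 6 mm prong, 16 mm long, points to -x and back up at 70 degrees to the rod.
- hook_grip (a point): Centre of the hook's handle, where to grip it: 44 mm up its axis from the collar's underside. Axes as the hook's.
- hook_crook (a point): Inside of the hook's bend, where a caught wire comes to lie: 5.5 mm to -x and 151.5 mm to -z of hook_grip. Axes as the hook's.
- fork (a point): Fork of the fixed hook stand: point on its centre line, level with the tops of its tines, where the collar's underside sits. Slot 14 mm wide along x, post 46 mm to +x, open end 27 mm to -x; there each tine has a stop standing 4 mm up, over which the hook must be raised to leave or enter. 135 mm below is the underside of the foot, 8 mm thick, 100 x 80 mm. z up.
- rack: Fixed grey steel rack, 180 deep (x, into the rack) x 231 wide; underside of its flat top 142 mm over the bench, top 6 mm thick, bottles up to 150 mm on its rear half. Origin on the bench under its middle. Front edge at x = -90. Two bays 112 mm wide, centred at y = +57 and -57, 3 mm walls. A rolled sill 7 mm high, 6 mm thick crosses both bays at x = -46; the trays stand behind it on the bench.
- blue_tray: Blue open steel tray, 110 long (x) x 96 wide x 42 mm high, 3 mm walls, 0.24 to 0.48 kg, in either bay. Origin: middle of its underside; x points into the rack, front face at x = -55, z up. Dragged level against the sill it sticks or tips: its front must first rise about 8 mm.
- blue_tray_hinge (a point): Middle of the hinge of the D-ring on the blue tray's front: 4 mm before its face, 38 mm up; axes as the tray's. Ring of 5 mm wire, legs 42 mm apart, far bar (straight for 22 mm) 36 mm from the hinge toward the front. The stiff hinge keeps any angle: bar 6 mm below to 14 mm above the hinge, not told, to be felt or seen. It turns under about 0.6 N at the bar.
- blue_tray_front (a point): Middle of the lower front edge of the blue tray (x = -55 mm, z = 0 of the tray), axes as the tray's.
- red_tray: Red tray of the same size, ring and axes, in the other bay, with a yellow tape roll in it. To be left alone.
- sprocket: Grey steel sprocket, 73 mm across, 8 mm thick, lying loose and flat in the blue tray. Origin: middle of its underside.
- hub_mid (a point): Golden bicycle hub standing upright on the mat, 80 mm across, 148 mm tall; this point is on its axis 60 mm above its foot. To be left alone.
- grease_mid (a point): White and red grease tub, 64 mm across, 46 mm high; this point is its centre. To be left alone.
Not all that is in view belongs to the job. What is shaped like the hook but pink or purple is not meant.

How it is judged:
By the outcome, as a careful person would: the job done as asked, in the order asked, and still so for the second after the job is handed in, with the robot touching nothing.
It also fails if it takes over 72 s, if anything falls off the work surface, if the arm or the gripper's body presses on something with over 40 N, if the wrist force passes 120 N, or if a joint passes its speed limit or range.

### The arm

A 6-joint arm with a two-finger parallel gripper is mounted at the origin on a cart in front of the work surface, level with it; the furniture and walls round the work are solid. World frame = base frame: x ahead of the robot, y to its left, z up, the work surface at z = 0. Lengths are in mm, angles in rad, forces in N, time in s.
With the tool pointing down it reaches from about 275 to 825 mm from the base axis. Payload 5.2 kg.
Tool frame: the origin (TCP) lies at the very end of the fingers, on their centre line; the grasp point (between the pads) lies 19 mm behind it; z points along the fingers, y is the line along which they close (so a half turn about z gives the same grasp; the last joint's range is limited). The gripper opens to 93 mm and grips with 3 to 60 N. Pads are 15 mm wide; open, the fingers measure 128 mm over their backs; the gripper's body (75 mm by 188 mm) begins 65 mm behind the grasp point.
Start: joints at [1.125, 0.259, 1.535, -0, 1.348, -0.203], TCP at [132.209, 533.878, 218.653] pointing down, gripper open.
Joint ranges: [-3.14, 3.14], [-0.91, 2.08], [0.19, 2.58], [-1.22, 4.36], [0.22, 2.71], [-3.12, 3.12]. Speed limits (rad/s): [2.57, 2.57, 3.14, 3.14, 3.14, 3.14].

### API

Orientations are given as [roll, pitch, yaw] about the fixed x, y, z axes, in that order (R = Rz(yaw) Ry(pitch) Rx(roll)).
In Python, from bench import robot gives the robot as it stands. The module is installed in compiled form; this text tells all that it offers. Calls block until the motion is done:
- robot.move_ptp(position, orientation): joint-space move of the TCP to a pose.
- robot.move_linear(position, ori=None, speed=150, f_stop=None): straight line of the TCP; ori=None keeps the orientation; speed is the mean speed in mm/s. With f_stop (N) it stops when the force on the tool has changed by that much, and returns True; else False.
- robot.move_j(angles): joint-space move.
- robot.move_gripper(opening): opening from 0.0 (shut) to 1.0 (fully open); the grip force is fixed at half the most; returns when the fingers have stopped.
- robot.sleep(seconds).
- robot.inverse_kinematics(position, orientation): joint angles nearest the present ones, or None.
- robot.get_image(name): name is "side" or "top" or "wrist"; returns a dict with "img" (480x640x3 uint8, blue, green, red), "fovy" (degrees; the focal length in pixels is half the picture's height over the tangent of half this angle, whatever the lens; pixels are square), "cx", "cy" (the principal point, pixels), "eye" and "orientation" of the camera in the world. Camera axes: x right, y down, z forward; pixel columns grow to the right and rows downward; lengths in mm; the calibration is good to about 2 mm. A picture is of the moment at which its call begins. There is no depth.
A pose or a line that the arm cannot do raises robot.MotionError and nothing moves.
- robot.hand_in(): hands the job in; it is judged then, once.
Readings, each from a call of its own:
- robot.current_t(): time.
- robot.current_qpos(): joint angles.
- robot.current_joint_vel(): joint speeds.
- robot.current_joint_efforts(): joint torques, N m.
- robot.current_tcp_pos(): TCP position.
- robot.current_eef_rot(): TCP orientation.
- robot.current_contact_force(): force on the tool from outside, world axes, zero at the start.
- robot.current_ft_torque(): the same for the moment, N m.
- robot.current_gripper_width(): opening from 0.0 (shut) to 1.0 (fully open).
- robot.current_finger_force(): force on a finger pad.
Only numpy, scipy, OpenCV 4.12 (cv2) and the standard library are available. Lean on these libraries where they do the work, as an engineer would, in place of code of your own. Each camera call takes 0.05 s, during which the arm holds its last target. There are 200 camera calls.

## Working session

There is one attempt and no reset: what is moved stays moved. The work goes in short steps, each a Python script; the robot and the scene stay as the last script left them, time stands still between calls to the robot, and variables do not carry over. Pictures are saved under pics/ and viewed, at most 10 in all, crops included, and the job is handed in when it is done.

```bash
mkdir -p pics
cat > h.py <<'E'
import numpy as np, cv2
from scipy.spatial.transform import Rotation as R
from bench import robot
def cam(n,save=None):
    d=robot.get_image(n)
    if save: cv2.imwrite('pics/'+save,d['img'])
    return d
def rot(d):
    o=np.array(d['orientation'],float)
    return o if o.shape==(3,3) else R.from_euler('xyz',o).as_matrix()
def ray(d,u,v):
    f=240/np.tan(np.radians(d['fovy'])/2)
    r=rot(d)@np.array([(u-d['cx'])/f,(v-d['cy'])/f,1]); return np.array(d['eye'],float),r/np.linalg.norm(r)
def onz(d,u,v,z):
    e,r=ray(d,u,v); return e+r*(z-e[2])/r[2]
def proj(d,p):
    f=240/np.tan(np.radians(d['fovy'])/2)
    c=rot(d).T@(np.array(p,float)-np.array(d['eye'],float)); return np.array([d['cx']+f*c[0]/c[2],d['cy']+f*c[1]/c[2]])
def tri(d1,p1,d2,p2):
    e1,r1=ray(d1,*p1);e2,r2=ray(d2,*p2)
    s=np.linalg.lstsq(np.c_[r1,-r2],e2-e1,rcond=None)[0]
    a=e1+s[0]*r1;b=e2+s[1]*r2; return (a+b)/2,np.linalg.norm(a-b)
E
python3 - <<'E'
from h import *
for n in('side','top'):
    d=cam(n,n+'1.png'); print(n,d['fovy'],d['cx'],d['cy'],d['eye'],d['orientation'])
print(robot.current_t(),robot.current_eef_rot())
E
```

```text
side 44.40920707318873 310.5411212353928 232.68574699499842 [1336.213158   -920.35932086  734.85461098] [-2.03978554 -0.01860654  0.64078562]
top 42.54019597685705 324.36495910816626 232.9266124436895 [-258.7912972   -74.22312028 1252.68756645] [-2.49219588 -0.00625613 -1.38232451]
0.1 [-3.13998574e+00 -2.98323055e-04  2.89884354e+00]
```

View pics/side1.png

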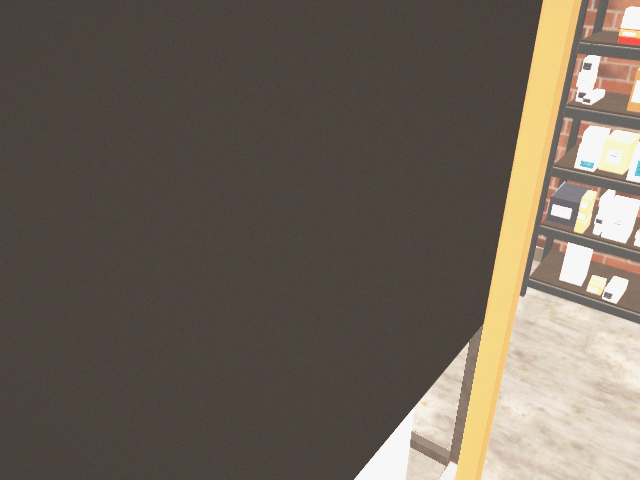

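View pics/top1.png

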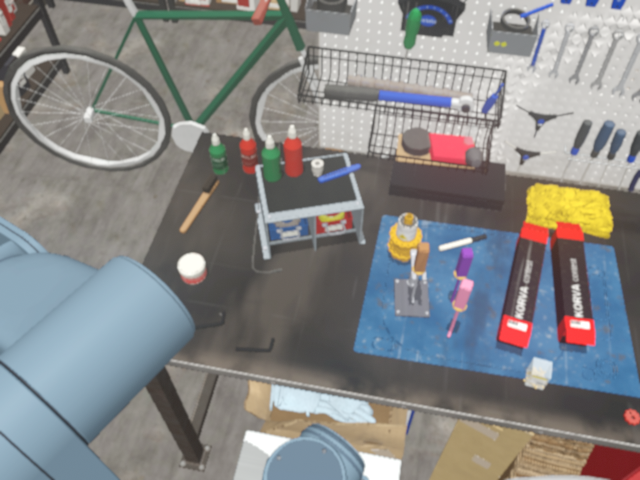

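The top view shows the rack at (310,205), with the blue tray in the left bay (288,228) and the red tray in the right bay (333,222). There are three hook-like things: a wooden handle at (422,258), purple at (463,262) and pink at (461,293). The wooden one hangs in the stand with its foot at (412,297), so it is the one meant. The hub is just behind it at (405,238) and the grease tub is at (192,268). The side camera is blocked. I'll get rough positions now and check them with the wrist camera.

Run:
```python
from h import *
d=cam('top')
for n,p,z in [('foot c',(412,297),8),('foot bl',(400,280),8),('foot br',(429,281),8),('foot fl',(396,312),8),('foot fr',(428,316),8),('handle top',(423,245),219),('handle bot',(419,275),139),('rack FL top',(263,207),148),('rack FR',(358,200),148),('rack BL',(258,166),148),('rack BR',(345,157),148),('FLb',(266,254),0),('FRb',(363,242),0),('hub top',(407,217),148),('tub',(191,262),46),('purple',(465,250),200),('pink',(465,283),200)]:
    print(n,onz(d,*p,z).round())
c=d['img'][140:340,230:490]; cv2.imwrite('pics/crop1.png',cv2.resize(c,(780,600),interpolation=cv2.INTER_CUBIC))
# wrist look at candidate
```

```text
foot c [ 525. -143.    8.]
foot bl [ 567. -109.    8.]
foot br [ 577. -178.    8.]
foot fl [ 477. -110.    8.]
foot fr [ 481. -184.    8.]
handle top [ 522. -140.  219.]
handle bot [ 500. -145.  139.]
rack FL top [613. 230. 148.]
rack FR [677.  17. 148.]
rack BL [737. 274. 148.]
rack BR [809.  70. 148.]
FLb [585. 226.   0.]
FRb [667.  -5.   0.]
hub top [ 648. -102.  148.]
tub [497. 384.  46.]
purple [ 540. -230.  200.]
pink [ 457. -234.  200.]
```

View pics/crop1.png

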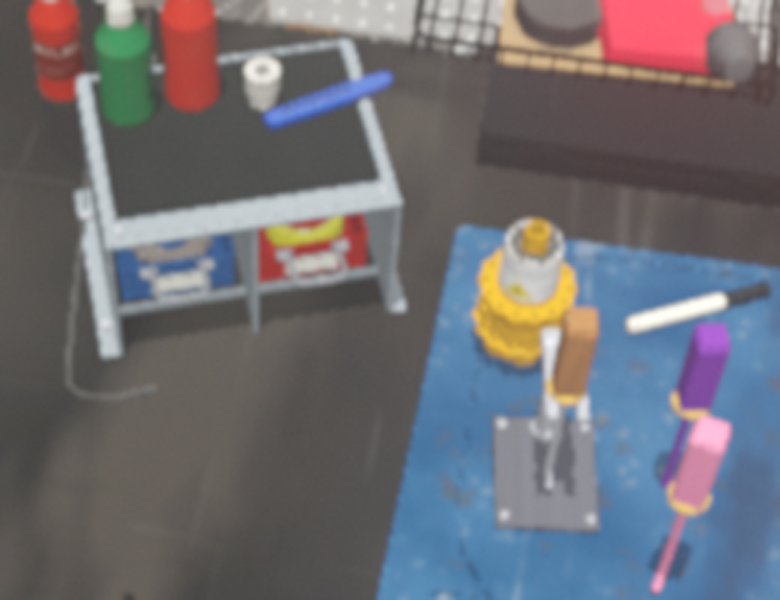

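The enlarged crop confirms it: the brown wooden handle at crop (576,352) has a brass collar sitting on the grey stand, and the purple and pink ones are decoys. The blue tray is in the left bay with its ring at crop (175,275). Next, close wrist looks at both.

```bash
cat >> h.py <<'E'
def ori(yaw,tilt):
    """tool y = +y of a frame yawed by yaw; tool z down, tilted so the fingers point to +x by tilt"""
    z=np.array([np.sin(tilt),0,-np.cos(tilt)]);y=np.array([0,1.,0]);x=np.cross(y,z)
    return (R.from_euler('z',yaw)*R.from_matrix(np.c_[x,y,z])).as_euler('xyz')
E
python3 - <<'E'
from h import *
import pickle
out={}
ys=np.radians(19)
for k,(p,yaw,t) in {'rack':((420,60,230),ys,np.radians(50)),'st1':((400,-140,290),0.03,np.radians(25)),'st2':((480,-140,380),0.03,0.0)}.items():
    try: robot.move_ptp(p,ori(yaw,t))
    except robot.MotionError as e: print(k,e); continue
    d=cam('wrist',k+'.png'); out[k]=d; print(k,d['fovy'],np.round(d['eye']),robot.current_t())
pickle.dump(out,open('w.pkl','wb'))
ims=[out[k]['img'] for k in out]
if len(ims)>=2: cv2.imwrite('pics/m.png',np.vstack([cv2.resize(np.hstack(ims[1:]+[ims[1]][:3-len(ims)]),(800,300))]))
E
```

```text
rack 65.53883533256928 [252.   1. 276.] 2.875
st1 65.53883533256928 [ 259. -145.  406.] 7.525
st2 65.53883533256928 [ 402. -143.  544.] 8.2417
```

View pics/rack.png

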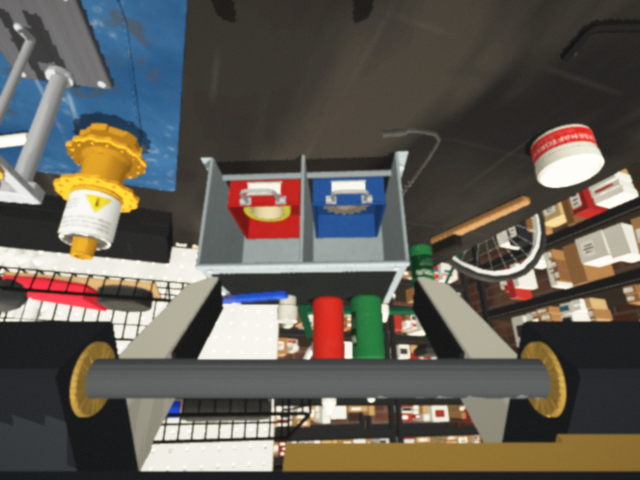

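View pics/m.png

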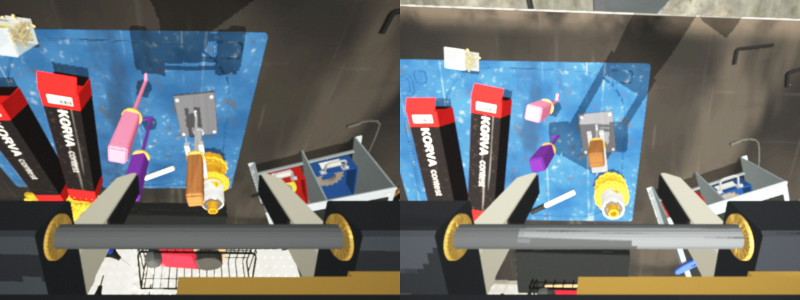

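The wrist views are upside-down. In the rack view both trays show, with the blue tray's ring at about (348,187); the stand views show the wooden hook, with the hub behind it. I'll put enlarged crops together in one picture for exact pixels.

Run:
```python
from h import *
import pickle
o=pickle.load(open('w.pkl','rb'))
def c(k,x0,y0,w,h,s): return cv2.resize(o[k]['img'][y0:y0+h,x0:x0+w],None,fx=s,fy=s,interpolation=cv2.INTER_CUBIC)
a=c('rack',190,145,230,135,3.4782)  # 800x469
cv2.imwrite('pics/a.png',a)
b=np.hstack([c('st1',250,130,130,200,3),c('st2',270,160,130,200,3)])
cv2.imwrite('pics/b.png',b)
```

```text
(no output)
```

View pics/a.png

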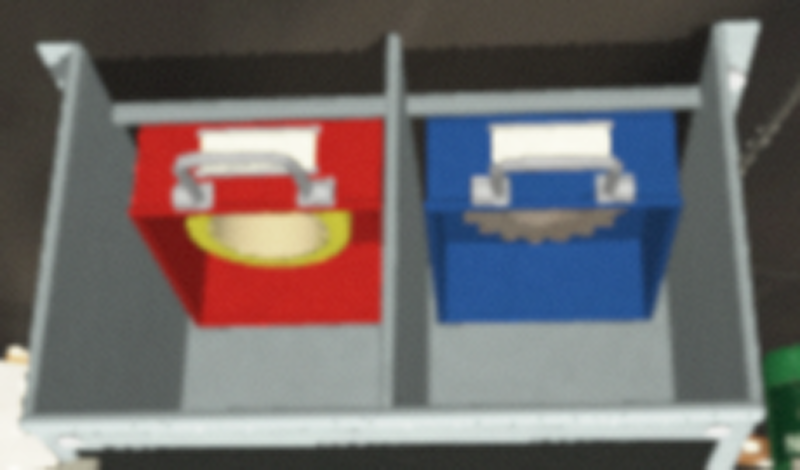

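View pics/b.png

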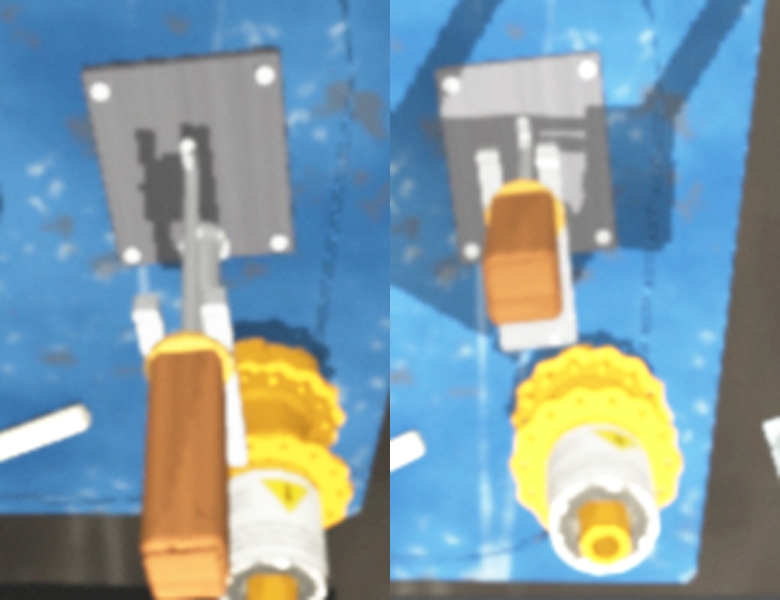

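Run:
```python
from h import *
import pickle
o=pickle.load(open('w.pkl','rb'))
A=lambda x,y:(x/3.4782+190-.36,y/3.4782+145-.36)
S1=lambda x,y:(x/3+250-.33,y/3+130-.33)
S2=lambda x,y:((x-390)/3+270-.33,y/3+160-.33)
P=lambda k,uv,z:onz(o[k],*uv,z)
print('foot st1',*[P('st1',S1(*p),8)[:2].round(1) for p in((83,68),(278,48),(294,250),(118,266))])
print('foot st2',*[P('st2',S2(*p),8)[:2].round(1) for p in((437,70),(597,52),(612,243),(460,260))])
print('handle st2',*[P('st2',S2(*p),219)[:2].round(1) for p in((487,252),(560,250),(562,320),(490,322))])
print('handle st1',*[P('st1',S1(*p),219)[:2].round(1) for p in((143,548),(225,540))])
print('tri',tri(o['st1'],S1(143,548),o['st2'],S2(487,252)),tri(o['st1'],S1(225,540),o['st2'],S2(560,250)))
print('collar front st2',P('st2',S2(526,180),139).round(1),'st1',P('st1',S1(190,333),139).round(1))
k='rack'
print('top edge142',P(k,A(28,412),142).round(1),P(k,A(762,402),142).round(1))
print('top edge148',P(k,A(28,432),148).round(1),P(k,A(762,420),148).round(1))
print('sill',P(k,A(112,112),7).round(1),P(k,A(700,95),7).round(1))
L=P(k,A(425,207),42);Rr=P(k,A(682,203),42); print('tray top edge',L.round(1),Rr.round(1),np.linalg.norm(L-Rr))
print('tray bottom',P(k,A(428,114),7).round(1),P(k,A(676,110),7).round(1))
print('back top',P(k,A(440,320),0).round(1),P(k,A(650,318),0).round(1))
v=(Rr-L)/np.linalg.norm(Rr-L); yaw=np.arctan2(-v[0],v[1]); print('yaw',np.degrees(yaw))
yx=np.array([np.cos(yaw),np.sin(yaw),0]); m=(L+Rr)/2; hinge=m-4*yx; hinge[2]=38
for ph in range(-10,26,3):
    b=hinge-36*np.cos(np.radians(ph))*yx+[0,0,36*np.sin(np.radians(ph))]
    uv=proj(o[k],b); print(ph,((uv-[190,145])*3.4782).round())
print('hinge',hinge,((proj(o[k],hinge)-[190,145])*3.4782).round())
```

```text
foot st1 [ 479.1 -186.8] [ 468.1 -110.1] [567.9 -95.7] [ 579.4 -175.2]
foot st2 [ 481.3 -186.4] [ 470.4 -110.1] [565.5 -98.1] [ 576.8 -174.2]
handle st2 [ 505.1 -153.9] [ 503.8 -131.6] [ 526.5 -130.2] [ 527.9 -152.5]
handle st1 [ 508.  -154.7] [ 503.8 -132.5]
tri (array([ 504.19695563, -154.16426783,  221.81666317]), np.float64(0.7729704887234008)) (array([ 503.79328452, -132.0632284 ,  218.9959921 ]), np.float64(0.8326296443975909))
collar front st2 [ 501.9 -142.5  139. ] st1 [ 501.  -142.7  139. ]
top edge142 [653.5   2.5 142. ] [571.3 212.5 142. ]
top edge148 [654.8   3.3 148. ] [570.9 211.5 148. ]
sill [691.3  18.2   7. ] [608.1 223.8   7. ]
tray top edge [662.8 134.3  42. ] [628.4 224.4  42. ] 96.44749143066885
tray bottom [653.4 132.2   7. ] [620.1 220.3   7. ]
back top [854.1 205.3   0. ] [815.1 310.1   0. ]
yaw 20.899236668859867
-10 [556. 124.]
-7 [556. 128.]
-4 [556. 133.]
-1 [556. 137.]
2 [557. 142.]
5 [557. 147.]
8 [557. 152.]
11 [557. 157.]
14 [557. 162.]
17 [557. 167.]
20 [557. 173.]
23 [557. 178.]
hinge [641.87338144 177.96431466  38.        ] [552. 189.]
```

Measured positions:
- **Hook:** axis at about (516,-142), stand yaw about 7°.
- **Blue tray:** yaw about 21°, hinge at about (642,178,38).
- **Ring:** about 14° up, so the bar is at about (608,165,47), roughly 18 mm under the rack's top edge. The hook must lean towards the robot.

Now the plan is checked for reach and the hook is taken.

```bash
cat >> h.py <<'E'
YAW=np.radians(21.2); EX=np.array([np.cos(YAW),np.sin(YAW),0]); HINGE=np.array([641.9,178.0,38.0]); SY=np.radians(7); SX=np.array([np.cos(SY),np.sin(SY),0])
GY=np.radians(5); PICK=np.array([516.,-142.2,160.])
def pose(s,z,t):
    """TCP pose that brings the crook to hinge + s along tray x, at height z, handle leaning t deg to -x"""
    t=np.radians(t); u=-np.sin(t)*EX+np.array([0,0,np.cos(t)]); h=np.cos(t)*EX+np.array([0,0,np.sin(t)])
    c=HINGE+s*EX; c[2]=z
    return c+5.5*h+132.5*u, ori(YAW,t)
E
python3 - <<'E'
from h import *
for a in [(-20,62,38),(-18,36,38),(-36,46,38),(-20,85,30),(-120,85,30),(-215,85,30),(-230,45,30),(-215,90,30)]:
    p,o=pose(*a); q=robot.inverse_kinematics(p,o); print(a,p.round(),None if q is None else np.round(q,2))
robot.move_gripper(0.55)
o=ori(GY,0)
robot.move_ptp(PICK+[0,0,90],o)
print(robot.move_linear(PICK,o,speed=120,f_stop=8))
robot.move_gripper(0.0)
print(robot.current_gripper_width(),robot.current_finger_force(),robot.current_contact_force(),robot.current_tcp_pos())
robot.move_linear(PICK+[0,0,10],speed=40)
print(robot.current_contact_force())
robot.move_linear(PICK+[0,0,10]-75*SX,speed=100)
print(robot.current_contact_force(),robot.current_t())
cam('top','t2.png')
robot.move_linear(PICK+[0,0,130]-75*SX,speed=150)
cam('top','t3.png'); print(robot.current_t())
t=cv2.imread('pics/t2.png')[180:340,340:500]; t3=cv2.imread('pics/t3.png')[180:340,340:500]
cv2.imwrite('pics/t23.png',cv2.resize(np.hstack([t,t3]),None,fx=2.5,fy=2.5))
E
```

```text
(-20, 62, 38) [551. 143. 170.] [-0.15  0.03  2.16  0.75  0.47 -2.68]
(-18, 36, 38) [553. 144. 144.] [-0.15  0.08  2.19  0.87  0.41 -2.82]
(-36, 46, 38) [536. 137. 154.] [-0.17  0.03  2.21  0.84  0.44 -2.8 ]
(-20, 85, 30) [566. 149. 202.] [-0.07  0.05  1.96  0.35  0.68 -2.23]
(-120, 85, 30) [473. 112. 202.] [-0.22 -0.15  2.14  0.42  0.75 -2.42]
(-215, 85, 30) [384.  78. 202.] [-0.49 -0.38  2.29  0.49  0.94 -2.67]
(-230, 45, 30) [370.  73. 162.] [-0.56 -0.37  2.39  0.55  0.87 -2.81]
(-215, 90, 30) [384.  78. 207.] [-0.49 -0.39  2.28  0.48  0.95 -2.66]
False
0.25731061298255753 29.883748590946198 [-0.6653697   0.7980675   1.95415936] [ 516.11987295 -142.19082711  160.25940738]
[-0.68178793 -0.19063849 -1.19563285]
[-0.51741023  0.46889056 -0.57761267] 12.4333
13.4833
```

View pics/t23.png

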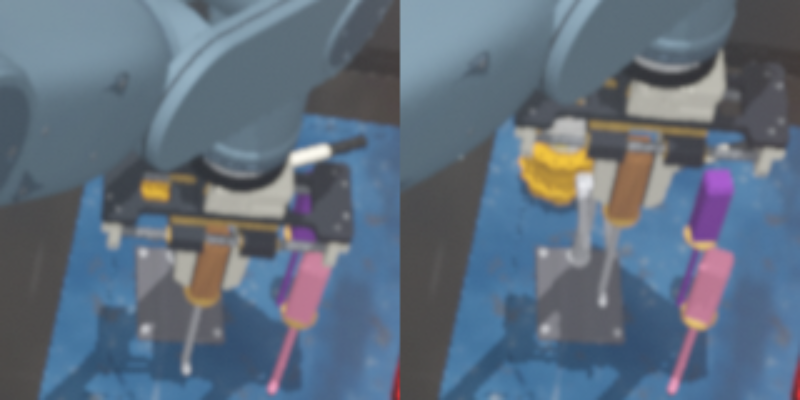

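The hook is held (width 24 mm), out of the fork, with its prong towards the robot, and the stand is undisturbed. Next: approach, go in over the ring, and look.

Run:
```python
from h import *
print(robot.current_qpos())
p,o=pose(-90,110,38)
try: robot.move_linear(p,o,speed=200)
except robot.MotionError as e:
    print('ptp',e); robot.move_ptp(p,o)
print(robot.current_qpos(),robot.current_t())
p,o=pose(-80,70,38); robot.move_linear(p,o,speed=150)
f0=robot.current_contact_force()
p,o=pose(-19,70,38); print(robot.move_linear(p,o,speed=80,f_stop=5),robot.current_contact_force()-f0,robot.current_t())
d=cam('wrist','w4.png'); e=cam('top','t4.png')
for s,z in((-19,70),(-35,46.7)):
    c=HINGE+s*EX; c[2]=z; print(proj(d,c),proj(e,c))
c=np.vstack([cv2.resize(d['img'][100:340,160:480],(800,600)) ]); cv2.imwrite('pics/w4c.png',c)
```

```text
[-5.69785407e-01  6.58420089e-02  1.59750842e+00  3.65377049e-05
  1.48055812e+00 -2.22791230e+00]
[-0.28138935 -0.19384371  2.2128454   0.64312032  0.67091365 -2.64239452] 15.0417
False [-0.59713085 -0.48382112  0.13612277] 16.3833
[318.75800642 220.29448679] [290.12171478 227.75704157]
[318.72237357 186.05779978] [291.4532087  238.71404625]
```

View pics/w4c.png

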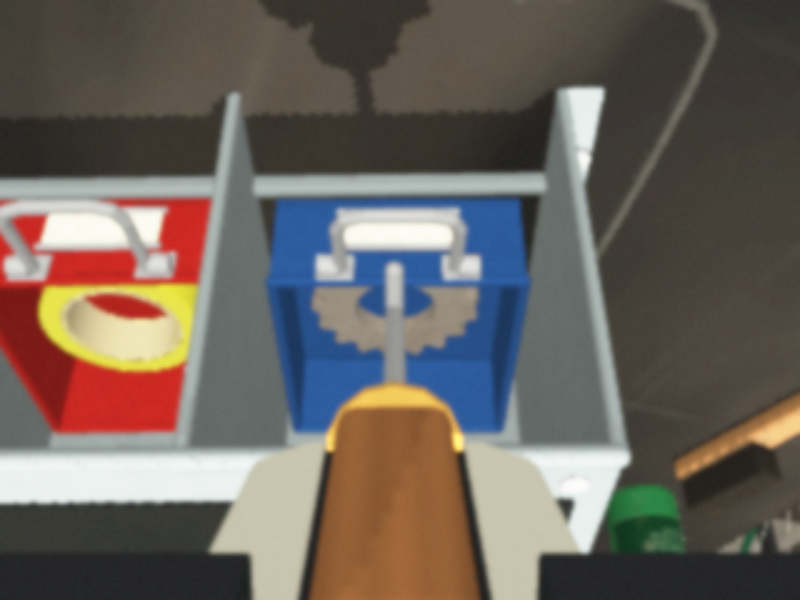

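The prong tip (crop 394,265) is centred behind the bar (crop 398,216), and the bar lies where predicted (row 186). Now lower the hook, catch the bar and lift.

Run:
```python
from h import *
def go(s,z,t,sp=40,fs=None):
    p,o=pose(s,z,t); r=robot.move_linear(p,o,speed=sp,f_stop=fs)
    print((s,round(z,1),t),r,'F',(robot.current_contact_force()-f0)@np.c_[EX,[0,0,1]],'t',round(robot.current_t(),1))
f0=robot.current_contact_force()
go(-19,37,38,50,4)
go(-34,37,38,40,4)
for ph in (14,35,55): go(-36*np.cos(np.radians(ph)),38+36*np.sin(np.radians(ph)),38 if ph<30 else 32)
d=cam('wrist','w5.png')
go(-24,38+29.5+5,30,30)
go(-27,38+29.5+12,30,30)
e=cam('wrist','w6.png')
cv2.imwrite('pics/w56.png',cv2.resize(np.hstack([d['img'][120:340,200:420],e['img'][120:340,200:420]]),(800,400)))
```

```text
(-19, 37, 38) False F [-0.62719831 -0.30649593] t 17.3
(-34, 37, 38) False F [ 0.03444586 -0.07542041] t 17.8
(np.float64(-34.930646145935874), np.float64(46.7), 38) False F [-0.56885672  0.18706373] t 18.2
(np.float64(-29.489473594403705), np.float64(58.6), 32) False F [ 1.14369335 -0.02840454] t 19.0
(np.float64(-20.64875170863766), np.float64(67.5), 32) False F [ 0.44854663 -2.58877433] t 19.5
(-24, 72.5, 30) False F [1.27272133 0.04730011] t 19.9
(-27, 79.5, 30) False F [ 0.50852191 -1.82369838] t 20.3
```

View pics/w56.png

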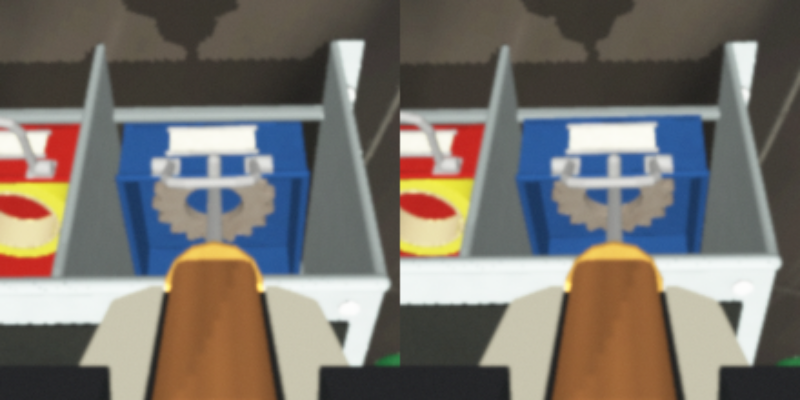

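I've now used all ten views. The last one shows the bar at crop (210,182), seated in the crook, with the ring turned up and the tray front rising (right half). From here I'll work by force and colour masks. A little more lift first, then the drag.

```bash
cat >> h.py <<'E'
def blue(d):
    hsv=cv2.cvtColor(d['img'],cv2.COLOR_BGR2HSV)
    m=cv2.inRange(hsv,(105,130,50),(125,255,255)); n,l,s,c=cv2.connectedComponentsWithStats(m)
    return [(s[i].tolist(),c[i].round(1).tolist()) for i in np.argsort(-s[1:,4])[:3]+1]
def go(s,z,t,sp=40,fs=None,f0=np.zeros(3)):
    p,o=pose(s,z,t); r=robot.move_linear(p,o,speed=sp,f_stop=fs)
    print((s,round(z,1),t),r,'F',((robot.current_contact_force()-f0)@np.c_[EX,[0,0,1]]).round(2),'t',round(robot.current_t(),1)); return r
E
python3 - <<'E'
from h import *
print(blue(cam('wrist'))[0])
go(-29,83,30,40)
print(blue(cam('wrist'))[0])
for s in (-40,-55,-75):
    if go(s,83,30,50,15): break
    print(blue(cam('wrist','d%d.png'%-s))[0])
print(blue(cam('top','td.png')))
E
```

```text
([264, 184, 106, 76, 3681], [317.9, 223.6])
(-29, 83, 30) False F [ 0.4  -3.52] t 20.7
([264, 181, 106, 76, 3806], [317.9, 221.3])
(-40, 83, 30) False F [ 0.51 -2.25] t 21.1
([264, 179, 106, 89, 4433], [318.1, 224.7])
(-55, 83, 30) False F [ 0.02 -2.8 ] t 21.6
([263, 177, 107, 98, 4756], [318.2, 226.3])
(-75, 83, 30) False F [ 0.21 -1.86] t 22.2
([264, 179, 107, 96, 4745], [318.5, 226.7])
[([379, 91, 71, 15, 543], [414.1, 98.2]), ([590, 277, 29, 49, 513], [600.5, 301.8]), ([422, 301, 26, 31, 271], [436.1, 317.9])]
```

The tray follows the hook: its blue area stays fixed in the wrist view while the hook moves. Continue the drag out.

Run:
```python
from h import *
for s in (-110,-135,-160,-200):
    if go(s,83,30,60,15): break
    print(blue(cam('wrist'))[0])
else:
    go(-205,68,30,40,15)
    print(blue(cam('wrist'))[0])
    go(-233,46,30,40,15)
    cam('wrist','out.png'); d=cam('top','tout.png'); print(blue(d))
    # masks of tray top-front edge in wrist view
    w=cam('wrist'); print(blue(w)[:2])
    for s,z in((0,42),):
        for y in(-48,48):
            ey=np.cross([0,0,1],EX)
            for sh in(-197,):
                p=HINGE+(sh+4)*EX+y*ey; p[2]=42; q=p+110*EX; b=p.copy(); b[2]=0
                print('pred front top',proj(w,p).round(),'rear top',proj(w,q).round(),'front bot',proj(w,b).round())
```

```text
(-110, 83, 30) False F [-0.49 -2.41] t 23.0
([263, 182, 107, 96, 4454], [318.0, 228.8])
(-135, 83, 30) False F [-0.42 -1.94] t 23.6
([262, 173, 108, 100, 4921], [317.3, 224.1])
(-160, 83, 30) False F [-0.9  -1.93] t 24.2
([262, 172, 108, 100, 4927], [316.9, 223.5])
(-200, 83, 30) False F [-0.65 -3.02] t 25.1
([262, 171, 109, 101, 4811], [317.4, 222.7])
(-205, 68, 30) False F [-0.77 -0.9 ] t 25.7
([262, 177, 109, 102, 3854], [318.4, 225.4])
(-233, 46, 30) False F [ 1.27 -1.61] t 26.8
[([379, 91, 71, 15, 535], [414.2, 98.2]), ([590, 278, 19, 47, 407], [598.2, 300.5]), ([275, 254, 40, 21, 356], [291.3, 262.5])]
[([323, 214, 47, 66, 715], [354.8, 229.7]), ([262, 215, 51, 66, 710], [276.4, 231.0])]
pred front top [266. 248.] rear top [276. 314.] front bot [270. 216.]
pred front top [372. 248.] rear top [362. 314.] front bot [368. 216.]
```

The tray now lies flat: its front bottom edge shows at row 215 (predicted 216) with matching width, about 31 mm clear of the rack front. Unhook by reversing the entry.

Run:
```python
from h import *
f0=robot.current_contact_force()
go(-233,36.5,36,30)
f0=robot.current_contact_force()
go(-217,36.5,38,40,4,f0)
w=cam('wrist','uh.png'); print(blue(w)[:2])
r=go(-217,56,38,30,3,f0)
print(blue(cam('wrist'))[:2])
if not r:
    go(-217,85,38,60,3,f0); print(blue(cam('top','tu.png')),blue(cam('wrist','uw.png'))[:2])
```

```text
Traceback (most recent call last):
  File "h.py", line 39, in go
    p,o=pose(s,z,t); r=robot.move_linear(p,o,speed=sp,f_stop=fs)
                       ~~~~~~~~~~~~~~~~~^^^^^^^^^^^^^^^^^^^^^^^^
bench.MotionError: the arm cannot follow that straight line within its joint ranges
```

Run:
```python
from h import *
q=robot.current_qpos(); print(np.round(q,2))
for t in (30,26,22):
    print(t,[(lambda r: None if r is None else np.round(r,2).tolist())(robot.inverse_kinematics(*pose(*a,t))) for a in((-233,36.5),(-216,36.5),(-216,85))])
for t in (30,27,24,21):
    try: go(-233,36.5,t,30); break
    except robot.MotionError: print('no',t)
else: raise SystemExit
f0=robot.current_contact_force()
go(-216,36.5,t,40,4,f0)
print(blue(cam('wrist','uh.png'))[:2])
r=go(-216,56,t,30,3,f0)
print(blue(cam('wrist'))[:2])
if not r:
    go(-216,85,t,60,3,f0); print(blue(cam('top','tu.png')),blue(cam('wrist','uw.png'))[:2])
```

```text
[-0.57 -0.38  2.39  0.55  0.88 -2.82]
30 [[-0.57, -0.36, 2.41, 0.57, 0.85, -2.84], [-0.5, -0.31, 2.39, 0.57, 0.79, -2.78], [-0.5, -0.39, 2.29, 0.49, 0.94, -2.67]]
26 [[-0.44, -0.3, 2.33, 0.44, 0.83, -2.64], [-0.38, -0.25, 2.31, 0.43, 0.79, -2.58], [-0.38, -0.32, 2.22, 0.38, 0.94, -2.5]]
22 [[-0.34, -0.24, 2.26, 0.33, 0.85, -2.46], [-0.29, -0.2, 2.23, 0.32, 0.82, -2.42], [-0.29, -0.26, 2.14, 0.28, 0.97, -2.36]]
(-233, 36.5, 30) False F [ 1.54 -1.24] t 27.4
(-216, 36.5, 30) False F [-0.67 -0.39] t 28.0
[([343, 208, 29, 73, 1212], [359.0, 238.3]), ([258, 209, 27, 72, 1106], [270.6, 239.7])]
(-216, 56, 30) False F [-2.09  0.64] t 28.8
[([322, 194, 49, 86, 1810], [354.5, 233.7]), ([261, 196, 36, 84, 1639], [275.4, 236.9])]
(-216, 85, 30) False F [-1.25 -1.11] t 29.5
[([379, 91, 71, 15, 537], [414.2, 98.2]), ([590, 278, 28, 47, 479], [600.5, 301.5]), ([423, 305, 24, 25, 224], [436.4, 318.1])] [([323, 176, 45, 101, 1920], [352.4, 227.0]), ([264, 178, 49, 99, 1707], [279.9, 228.7])]
```

Check numerically whether the tray stayed on the bench: predicted against observed rows for a flat tray.

Run:
```python
from h import *
ey=np.cross([0,0,1],EX); w=cam('wrist','c1.png')
hsv=cv2.cvtColor(w['img'],cv2.COLOR_BGR2HSV); m=cv2.inRange(hsv,(105,130,50),(125,255,255))
for sh in(-190,-197,-205):
    for z in (0,10):
        print(sh,z,[proj(w,HINGE*[1,1,0]+(sh+4)*EX+y*ey+[0,0,z+h]).round(1).tolist() for y in(-48,48) for h in (0,42)])
print(blue(w)[:3])
for r in (172,176,180,190,200,205,210,220):
    x=np.where(m[r,200:440])[0]+200; print(r,len(x),x[:1],x[-1:])
# light-grey/white pixels (ring, label, hook)
g=w['img'].min(2)>150
for r in range(170,240,5): x=np.where(g[r,230:410])[0]+230; print(r,len(x),x[:1],x[-1:],end=' | ')
```

```text
-190 0 [[272.2, 184.1], [268.6, 211.6], [364.7, 184.0], [368.6, 211.5]]
-190 10 [[271.4, 190.3], [267.6, 218.8], [365.6, 190.2], [369.6, 218.7]]
-197 0 [[271.6, 178.7], [267.9, 206.2], [365.3, 178.6], [369.3, 206.0]]
-197 10 [[270.8, 184.9], [266.9, 213.4], [366.2, 184.7], [370.4, 213.2]]
-205 0 [[270.9, 172.4], [267.0, 199.8], [366.1, 172.2], [370.2, 199.6]]
-205 10 [[270.0, 178.5], [266.0, 207.0], [367.0, 178.4], [371.2, 206.8]]
[([323, 177, 45, 100, 1854], [352.5, 226.9]), ([264, 178, 49, 99, 1685], [279.7, 228.8]), ([298, 195, 35, 11, 290], [314.9, 199.7])]
172 0 [] []
176 0 [] []
180 39 [269] [362]
190 43 [267] [363]
200 65 [266] [364]
205 28 [264] [366]
210 34 [265] [366]
220 39 [266] [365]
170 49 [290] [338] | 175 15 [288] [340] | 180 53 [288] [340] | 185 53 [288] [340] | 190 52 [289] [340] | 195 30 [284] [347] | 200 31 [283] [347] | 205 8 [285] [319] | 210 56 [289] [344] | 215 57 [285] [347] | 220 45 [285] [348] | 225 43 [283] [347] | 230 54 [287] [345] | 235 56 [289] [344] |
```

A flat tray shifted by about −198 mm matches the observed rows (bottom 177.5, top edge 206), and the ring bar shows free at row 170. The hook is off. Return it to the stand, checking for slip in the grip on the way.

Run:
```python
from h import *
go(-216,135,30,120)
A=PICK+[0,0,130]-75*SX; o=ori(GY,0)
try: robot.move_linear(A,o,speed=200)
except robot.MotionError: print('ptp'); robot.move_ptp(A,o)
w=cam('wrist','b1.png'); print(robot.current_t(),robot.current_tcp_pos())
def brass(im):
    hsv=cv2.cvtColor(im,cv2.COLOR_BGR2HSV); m=cv2.inRange(hsv,(18,110,120),(30,255,255)); m[:, :280]=0;m[:,365:]=0;m[:230]=0; m[300:]=0
    n,l,s,c=cv2.connectedComponentsWithStats(m); i=1+np.argmax(s[1:,4]); return s[i],c[i].round(1)
print(brass(cv2.imread('pics/w4.png')),brass(w['img']))
# rod: light low-saturation pixels per row on the blue mat
hsv=cv2.cvtColor(w['img'],cv2.COLOR_BGR2HSV)
for r in range(185,256,8):
    x=np.where((hsv[r,290:350,1]<60)&(hsv[r,290:350,2]>90))[0]+290; print(r,x.tolist())
for n,dz in (('rodtop',0),('bend',-115)):
    p=np.array(robot.current_tcp_pos())+[0,0,-25+dz]; print(n,p.round(),proj(w,p).round(1))
tip=np.array(robot.current_tcp_pos())+[0,0,-140+5.5]-15*np.array([np.cos(GY),np.sin(GY),0]); print('tip',proj(w,tip))
```

```text
(-216, 135, 30) False F [ 0.23 -0.68] t 30.2
31.6417 [ 441.04026435 -150.62361195  289.91166297]
(array([291, 253,  54,  28, 361], dtype=int32), array([318. , 262.2])) (array([291, 253,  54,  28, 397], dtype=int32), array([316.8, 262. ]))
185 []
193 []
201 []
209 [313, 314, 315, 316, 317, 318, 319, 320, 321]
217 [314, 315, 316, 317, 318, 319, 320, 321]
225 [290, 291, 292, 293, 294, 295, 296, 297, 298, 299, 300, 301, 302, 303, 304, 305, 306, 307, 308, 309, 310, 311, 312, 313, 314, 315, 316, 317, 318, 319, 320, 321, 322, 323, 324, 325, 326, 327, 328, 329, 330, 331, 332, 333, 334, 335, 336, 337, 338, 339, 340, 341, 342, 343, 344, 345, 346, 347, 348, 349]
233 [290, 291, 292, 293, 294, 295, 296, 297, 298, 299, 300, 301, 302, 303, 304, 305, 306, 307, 308, 309, 310, 311, 312, 313, 314, 315, 316, 317, 318, 319, 320, 321, 322, 323, 324, 325, 326, 327, 328, 329, 330, 331, 332, 333, 334, 335, 336, 337, 338, 339, 340, 341, 342, 343, 344, 345, 346, 347, 348, 349]
241 [290, 291, 292, 293, 294, 295, 296, 297, 298, 299, 300, 301, 302, 303, 304, 305, 306, 307, 308, 309, 310, 311, 312, 313, 314, 315, 316, 317, 318, 319, 320, 321, 322, 323, 324, 325, 326, 327, 328, 329, 330, 331, 332, 333, 334, 335, 336, 337, 338, 339, 340, 341, 342, 343, 344, 345, 346, 347, 348, 349]
249 [290, 291, 292, 293, 294, 295, 296, 297, 298, 299, 300, 301, 302, 303, 304, 305, 306, 307, 308, 309, 310, 311, 312, 313, 314, 315, 316, 317, 318, 319, 320, 321, 322, 323, 324, 325, 326, 327, 328, 329, 330, 331, 332, 333, 334, 335, 336, 337, 338, 339, 340, 341, 342, 343, 344, 345, 346, 347, 348, 349]
rodtop [ 441. -151.  265.] [319.9 275.2]
bend [ 441. -151.  150.] [319.  222.9]
tip [319.01441619 206.81805144]
```

The collar and prong tip are at the same pixels as before, so the hook hasn't slipped. Hang it back by reversing the pickup path.

Run:
```python
from h import *
F=lambda: robot.current_contact_force().round(2)
robot.move_linear(PICK+[0,0,11]-75*SX,speed=120); f0=F(); print(f0)
r=robot.move_linear(PICK+[0,0,11],speed=60,f_stop=5); print(r,F())
if r: raise SystemExit
r=robot.move_linear(PICK+[0,0,-1],speed=20,f_stop=2.5); print(r,F(),robot.current_tcp_pos())
robot.move_gripper(0.55); print(F(),robot.current_gripper_width())
robot.sleep(.2)
robot.move_linear(PICK+[0,0,120],speed=120)
robot.move_ptp([480,-140,380],ori(0.03,0)); w=cam('wrist','e1.png'); print(robot.current_t())
import pickle
old=pickle.load(open('w.pkl','rb'))['st2']['img']
def br(im):
    hsv=cv2.cvtColor(im,cv2.COLOR_BGR2HSV); m=cv2.inRange(hsv,(5,100,60),(17,255,255)); m[:215]=0;m[275:]=0;m[:,:285]=0;m[:,345:]=0
    y,x=np.where(m); return len(x),x.mean().round(1),y.mean().round(1),x.min(),x.max(),y.min(),y.max()
print(br(old),br(w['img']))
print(cv2.absdiff(old,w['img'])[170:360,270:400].mean())
```

```text
[ 0.69 -0.51 -0.46]
False [ 1.07  0.34 -1.03]
True [-1.11  1.22  4.19] [ 515.81405024 -142.16166421  160.24039467]
[ 0.26  0.19 -0.68] 0.5488962742249168
37.2917
(990, np.float64(313.5), np.float64(245.7), np.int64(301), np.int64(326), np.int64(224), np.int64(267)) (977, np.float64(314.1), np.float64(244.8), np.int64(302), np.int64(343), np.int64(223), np.int64(274))
14.530161943319838
```

The hook hangs where it was before (the handle's centroid is within 1 px). One last masked check of the tray, sprocket and red tray from a higher look pose, then hand in.

Run:
```python
from h import *
import pickle
robot.move_ptp((400,50,300),ori(np.radians(19),np.radians(45)))
w=cam('wrist','e2.png'); print(robot.current_t(),blue(w)[:2])
ey=np.cross([0,0,1],EX)
P=lambda sh,x,y,z: HINGE*[1,1,0]+(sh+4+x)*EX+y*ey+[0,0,z]
names=[(0,-48,0),(0,48,0),(0,-48,42),(0,48,42),(110,-48,42),(110,48,42)]
for n in names: print(n,proj(w,P(-198,*n)).round(1))
hsv=cv2.cvtColor(w['img'],cv2.COLOR_BGR2HSV); m=cv2.inRange(hsv,(105,130,50),(125,255,255))
quad=np.array([proj(w,P(-198,x,y,3)) for x,y in((3,-45),(107,-45),(107,45),(3,45))],np.int32)
k=np.zeros(m.shape,np.uint8); cv2.fillPoly(k,[quad],255)
y,x=np.where((m==0)&(k>0)); c=(np.median(x),np.median(y)); print('nonblue in floor',len(x),k.astype(bool).sum(),c,onz(w,*c,8),'tray mid',P(-198,55,0,0),np.median(w['img'][y,x],0))
y,x=np.where(m[:,:]>0); sel=(x>200)&(x<440); print('blue rows',y[sel].min(),y[sel].max(),x[sel].min(),x[sel].max())
def red(d):
    h=cv2.cvtColor(d['img'],cv2.COLOR_BGR2HSV); a=cv2.inRange(h,(0,170,80),(6,255,255)); n,l,s,cc=cv2.connectedComponentsWithStats(a); return [(s[i].tolist(),cc[i].round()) for i in np.argsort(-s[1:,4])[:4]+1]
print(red(w))
rp=P(0,0,-114,42); print('red tray front-top mid predicted',proj(w,rp))
```

```text
38.2417 [([303, 45, 98, 107, 5574], [351.7, 104.8]), ([119, 37, 91, 69, 2122], [174.8, 72.7])]
(0, -48, 0) [307.5  49.6]
(0, 48, 0) [398.9  46.1]
(0, -48, 42) [306.9  76.3]
(0, 48, 42) [403.3  72.9]
(110, -48, 42) [312.6 150.7]
(110, 48, 42) [389.2 148.6]
nonblue in floor 3068 5803 (np.float64(350.0), np.float64(85.0)) [499.31817592 120.52154708   8.        ] tray mid [512.30699163 127.73418476   0.        ] [186. 203. 217.]
blue rows 0 282 201 400
[([316, 276, 30, 83, 2181], array([330., 316.])), ([240, 171, 65, 59, 1719], array([276., 205.])), ([560, 203, 38, 35, 498], array([578., 222.])), ([506, 298, 26, 23, 252], array([517., 312.]))]
red tray front-top mid predicted [271.07030254 192.4124656 ]
```

```bash
python3 -c "
from bench import robot
print(robot.hand_in(),robot.current_t())"
```

```text
the job is handed in; nothing more can be done
the job is handed in; nothing more can be done
```

I handed the job in after about 38 s of robot time: by mask and force checks, the blue tray lies flat about 30 mm in front of the rack, something sprocket-sized is still in it, the hook is back in its fork, and the red tray sits about where it was; I did not re-check the hub or grease tub.

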